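# Index the sample carousel and trip its ready switch

## Task

Lift the red spring plunger of the sample carousel, turn the carousel by it until the plunger stands at the hole with the green marker, and let it drop fully home there. Then push the arm of the switch with the red roller sideways, towards the yellow-striped side of its housing, until it trips (about 35 degrees over, not beyond 50), and let it spring back. Leave the black-roller switch and everything else standing where it is, with the cups upright in the carousel.

Things in the scene. Friction and masses are not known exactly. Their poses are not given: they have to be found in the camera images.
- hub (a point): centre of the sample changer, on the turning axis, at the top of its round white base (base 310 mm diameter, 30 mm high, fixed to the table; this point is 30 mm above the table). Above the base turns a grey carousel 184 mm in diameter (top 46 mm above the table) with four cup wells and a lug carrying the plunger. The axes of this point are those of the base: -x points to the middle hole, where the plunger starts
- carousel (a joint): turning angle of the carousel, rad, 0 at the middle hole where it starts, positive clockwise seen from above, stops at +-1.32. Five index holes lie at -1.2, -0.6, 0, 0.6 and 1.2 rad, all 112 mm from the axis. It turns easily (about 0.04 N m) when the plunger is lifted and is locked when the plunger is in a hole
- plunger (a joint): lift of the index plunger, m: 0 = fully home in a hole, at most 0.024. A spring pulls it down (about 4 N at the bottom, 7 N at the top). Its pin leaves the hole at about 0.013; released between the holes it rests on the base at about 0.012. It drops into a hole by itself if let go within 4 mm of it
- knob (a point): point to grip on the plunger's upright red knob, on the plunger's axis (112 mm from the carousel's axis), 128 mm above the table when home. The knob is round, 28 mm in diameter at this point and 32 mm at its collar just above, and reaches from 16 mm below this point to 18 mm above it; the knob turns with the carousel, so a grip that turns along with it does not roll on it; below it is a 12 mm steel stem down to the lug's collar 76 mm above the table
- marker_green: green round marker, 22 mm diameter, 5 mm high, fixed on the base 141 mm from the axis, straight outwards of the hole that the plunger must go to (its origin is the centre of its underside). Three grey markers like it mark the other holes; the starting hole has none
- ready_switch: blue and grey limit switch with the RED roller, fixed to the table by an aluminium foot plate 80 x 74 x 6 mm. Housing 40 mm wide (y), 36 mm deep (x), 90 mm high, standing from x = 4 to x = 40 mm. Origin: on the table, under the plane of the housing's face. Its -x face carries the lever arm; its +y side bears the yellow stripes (also along that edge of its top): the arm is to be pushed towards +y of this frame
- ready_arm (a joint): angle of the red-roller arm, rad: 0 upright at rest, grows as the roller goes towards +y of ready_switch. It trips at 0.45; not to be driven past 0.95. Spring return, 1 N at the roller at rest to 3 N at 0.7
- ready_roller (a point): centre of the red roller, 22 mm in diameter, 12 mm thick, on the end of the arm, 50 mm from the hinge; 125 mm above the table at rest, and 35 mm above the top of the housing. The hinge axis is level, along x of ready_switch, 75 mm above the table
- stop_switch: the same limit switch but with a BLACK roller: leave it alone. Same frame and sizes as ready_switch
- stop_arm (a joint): angle of the black-roller arm, rad: 0 upright at rest; must not move
- amber_bottle: amber bottle, 42 mm diameter, 118 mm high, loose, stands about 100 mm to the -y side of the ready switch; origin at the centre of its underside, as for the next ones
- white_bottle: white bottle with red cap, 42 mm diameter, 122 mm high, loose, stands about 110 mm to the +y side of the ready switch
- reagent_jar: glass jar with blue cap, 48 mm diameter, 90 mm high, loose, by the black-roller switch
- beaker: empty glass beaker, 68 mm diameter, 88 mm high, loose, between robot and carousel
- blue_cap: loose blue screw cap, 30 mm diameter, 16 mm high
- mouse: grey computer mouse, round, 60 mm diameter, 32 mm high, loose
- cup0: small open glass cup, 43 mm diameter, 46 mm high, standing loose in a well of the carousel (rim 93 mm above the table)
- cup1: amber glass cup of the same size in another well
- cup2: glass cup of the same size in a third well
Not all that is in view belongs to the job. Leave any pink look-alike of the ready_switch alone.

How it is judged:
On the way, in this order (a step that is already met when the one before it is completed fails the run):
1. the plunger is lifted out of its hole (value of joint plunger above 0.013 m), for 0.1 s.
2. the plunger is fully home at the green marker (horizontal distance between knob and marker_green below 0.035 m and value of joint plunger below 0.003 m), for 0.2 s.
3. the red-roller arm is pushed over until the switch trips (value of joint ready_arm above 0.45 rad), for 0.1 s.
At the end, for the whole second after the job is handed in: Plunger within 3 mm of fully home in the hole at the green marker, carousel at rest, red-roller arm back upright (within 0.1 rad), black-roller arm upright, the three cups upright (within 0.25 rad) in the carousel (all of step 2 and velocity of joint carousel between -0.05 and 0.05 rad/s and value of joint each of ready_arm, stop_arm below 0.1 rad and angle between each of cup0, cup1, cup2's own z axis and vertical below 0.25 rad and horizontal distance between each of cup0, cup1, cup2 and hub below 0.07 m); the robot touches nothing.
It fails at once if the black-roller arm is moved (value of joint stop_arm above 0.2 rad).
It fails at once if the red-roller arm is driven far past its trip point (value of joint ready_arm above 0.95 rad).
It fails at once if a bottle, the jar, beaker, cap or mouse is shifted more than 25 mm or knocked over (distance of any of amber_bottle, white_bottle, reagent_jar, beaker, blue_cap, mouse from where it was at the start of the episode above 0.025 m or angle between any of amber_bottle, white_bottle, reagent_jar, beaker, blue_cap, mouse's own z axis and vertical above 0.4 rad).
It fails at once if a cup in the carousel is tipped over (angle between any of cup0, cup1, cup2's own z axis and vertical above 0.5 rad).
It also fails if it takes over 58 s, if anything falls off the work surface, if the arm or the gripper's body presses on something with over 40 N, if the wrist force passes 120 N, or if a joint passes its speed limit or range.

## Robot

A 7-joint arm with a two-finger parallel gripper is mounted at the origin on the work surface. World frame = base frame: x ahead of the robot, y to its left, z up, the work surface at z = 0. Lengths are in m, angles in rad, forces in N, time in s.
With the tool pointing down it reaches from about 0.4 to 0.875 m from the base axis. Payload 6.5 kg.
Tool frame: the origin (TCP) lies at the very end of the fingers, on their centre line; the grasp point (between the pads) lies 19 mm behind it; z points along the fingers, y is the direction in which the jaws open and shut (so a half turn about z gives the same grasp; the last joint's range is limited). The gripper opens to 88 mm and grips with 3 to 60 N. Pads are 18 mm wide; open, the fingers measure 123 mm over their backs; the gripper's body (75 mm by 187 mm) begins 45 mm behind the grasp point.
Start: joints at [-1.389, 0.536, -0.004, 1.538, 0.003, 1.067, -0.071], TCP at [0.159, 0.63, 0.239] pointing down, gripper open.
Joint ranges: [-2.7, 2.7], [-0.37, 2.16], [-1.27, 1.26], [0.24, 2.4], [-1.31, 4.45], [0.19, 1.91], [-2.76, 2.76]. Speed limits (rad/s): [2.39, 2.39, 3.14, 3.14, 3.14, 3.14, 3.14].

## Interface

Orientations are given as a unit quaternion [x, y, z, w].
In Python, from rig import ctrl gives the robot as it stands.
- The arm moves only by the shell command python3 -m jog 'ROWS'. ROWS is JSON, a list of rows, each an object with "travel": the shift along the tool's x, y, z scaled (see below), a list of three; "yaw": the turn about the tool's z scaled (see below); "jaw": the gripper command: -1 is fully open, 1 is shut, values between are in proportion. A call has 1 to 20 rows; each row is the pose to reach, as a shift and turn from the pose measured when the call began, along the tool's axes at that moment, turning the shorter way round; what a row does not reach only later rows make up. The controller multiplies each number of a shift by 0.15 m and each number of a turn by 2 pi rad. A row lasts 1/10 s, in which the tool goes at most 50 mm and 8.59 degrees, less where a joint would pass 70% of its speed; a pose out of reach is approached as far as the arm can. A call with a number of a shift or a turn outside -1 to 1 is refused whole. A call with a gripper value outside its range is refused whole. The fingers move at their own pace and stop on an object; the grip force is fixed at half the most. Time passes only in rows, so rows that repeat a pose let the fingers close. It gives the time, the measured TCP pose, the force and the opening at its end, in the units of the state.
- ctrl.sense(): the state, without advancing time (a new reading comes with each control period).
- ctrl.camera(name): name is "side" or "top" or "wrist"; returns (picture, depth): 384x512x3 uint8, blue, green, red; 384x512 float32, m along the optical axis (not along the pixel's ray), 0 where there is no reading.
- ctrl.calibration(name): a dict with "camera_matrix" (3x3 intrinsics, pixels), "position" and "attitude" of the camera in the world. Camera axes: x right, y up, looking along -z (the intrinsics and any distortion apply to the point x, -y, -z); pixel columns grow to the right and rows downward; lengths in m; the calibration is good to about 2 mm. A picture is of the moment at which its call begins: read the wrist's pose just before it. calibration takes no time and is no camera call; for the wrist camera it gives the pose at the moment of the call.
- ctrl.job_done(): hands the job in, once; it reports no verdict.
Trained networks look in the newest picture that a camera, given by its name, has taken for a name from the list of things; names that differ only in an ending like _2 or _b are one class to them, and where a whole thing is asked for, a point or a joint stands for the part that bears it (a point fixed in the world has none). Each returns a list of dicts, best first, with "score" (0 to 1); they miss things now and then, are a little off and sometimes report something else, mostly with a low value. They report only what shows in the picture. A call takes as long as a camera call. They do not tell look-alikes from the thing itself.
- ctrl.spot_in(camera, name): "position" ([x, y, z] in m, in the coordinates of the camera as it stood for that picture, good to about 4 mm: the middle of the surface that is visible of it).
- ctrl.mark_of(camera, name): "position" ([x, y, z] in m, in the coordinates of the camera as it stood for that picture, good to about 4 mm: a listed point, or the origin of a listed thing).
The state is a dict: "t": time; "joints": joint angles; "qvel": joint speeds; "effort": joint torques, N m; "tool_pos": TCP position; "tcp_rot": TCP orientation; "wrist_force": force on the tool from outside, world axes, zero at the start; "moment": the same for the moment, N m; "finger_gap": finger opening in m.
Only numpy, scipy, OpenCV 4.12 (cv2) and the standard library are available. Lean on these libraries where they do the work, as an engineer would, in place of code of your own. Each camera call takes 0.05 s, during which the arm holds its last target.

## Working session

There is one attempt and no reset: what is moved stays moved. The work goes in short steps, Python scripts to look and compute and a shell command to move; the robot and the scene stay as the last step left them, time stands still between calls to the robot, and variables do not carry over. Pictures are saved under pics/ and viewed, and the job is handed in when it is done.

```bash
ls; mkdir -p pics; cat > h.py <<'E'
import numpy as np, cv2
from rig import ctrl
from scipy.spatial.transform import Rotation as R
def T(name):
    c=ctrl.calibration(name); a=np.array(c["attitude"],float)
    Rm=R.from_quat(a).as_matrix() if a.size==4 else a.reshape(3,3)
    return np.array(c["camera_matrix"]),np.array(c["position"]),Rm
def w(name,p):
    K,t,Rm=T(name); return Rm@np.array(p)+t
E
python3 - <<'E'
from h import *
print(ctrl.sense())
for c in ("top","side"):
    print(ctrl.calibration(c))
    p,d=ctrl.camera(c); cv2.imwrite(f"pics/{c}0.png",p); np.save(f"{c}d0.npy",d)
    for n in ["hub","knob","marker_green","ready_switch","ready_roller","stop_switch","amber_bottle","white_bottle","reagent_jar","beaker","blue_cap","mouse","cup0"]:
        for r in ctrl.mark_of(c,n)[:3]: print(c,n,round(r["score"],2),w(c,r["position"]).round(3))
print(ctrl.sense()["t"])
E
```

```text
pics
{'t': 0.0, 'joints': array([-1.38920518,  0.53716252, -0.00444847,  1.53885507,  0.00258261,
        1.06728109, -0.07118089]), 'qvel': array([ 0.0004001 ,  0.00155895, -0.00066119, -0.00074085, -0.00167614,
        0.00059811,  0.00191331]), 'effort': array([-4.38420227e-05, -5.70997310e+01,  9.90990400e-01, -2.51589113e+01,
       -5.61698223e-02,  1.82217773e-02,  1.52240505e-04]), 'tool_pos': array([0.159278  , 0.62955909, 0.23784837]), 'tcp_rot': array([ 1.23533617e-01,  9.92340024e-01, -8.48516328e-04, -5.28985011e-05]), 'wrist_force': array([0.20142467, 0.3962934 , 0.49543335]), 'moment': array([ 0.01660539, -0.00831094, -0.02091871]), 'finger_gap': 0.08805310916297444}
{'camera_matrix': array([[440.36544121,   0.        , 256.18536589],
       [  0.        , 440.36544121, 194.78466218],
       [  0.        ,   0.        ,   1.        ]]), 'position': array([0.46370526, 0.02332736, 1.30574101]), 'attitude': array([-0.01842146,  0.02300697,  0.70999141, -0.7035933 ])}
top hub 0.97 [ 0.614 -0.019  0.029]
top hub 0.55 [0.572 0.12  0.031]
top hub 0.27 [ 0.489 -0.214 -0.004]
t
[... 1451 characters left out ...]
23 -0.003]
side ready_switch 0.91 [ 0.61  -0.289  0.001]
side ready_switch 0.89 [ 0.325 -0.347 -0.004]
side ready_roller 0.69 [ 0.459 -0.321  0.125]
side ready_roller 0.65 [ 0.31  -0.341  0.125]
side ready_roller 0.45 [ 0.598 -0.281  0.123]
side stop_switch 0.62 [0.466 0.342 0.001]
side amber_bottle 0.85 [ 0.446 -0.418 -0.002]
side white_bottle 0.97 [ 0.497 -0.21  -0.005]
side reagent_jar 0.95 [ 0.378  0.369 -0.004]
side reagent_jar 0.19 [ 0.475 -0.321  0.001]
side beaker 0.78 [ 0.398  0.009 -0.005]
side blue_cap 0.49 [ 0.709  0.327 -0.004]
side mouse 0.65 [ 0.641 -0.417  0.002]
side cup0 0.68 [0.66  0.011 0.046]
side cup0 0.64 [ 0.659 -0.056  0.047]
side cup0 0.55 [ 0.596 -0.068  0.048]
1.4
```

View pics/top0.png

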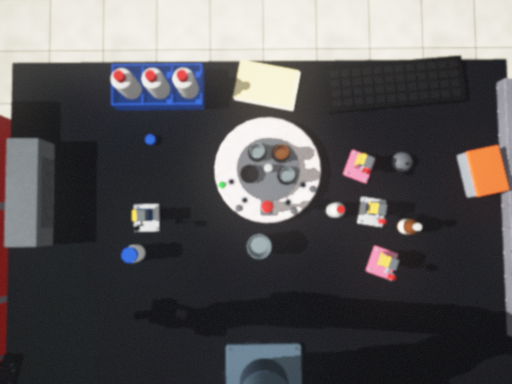

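View pics/side0.png

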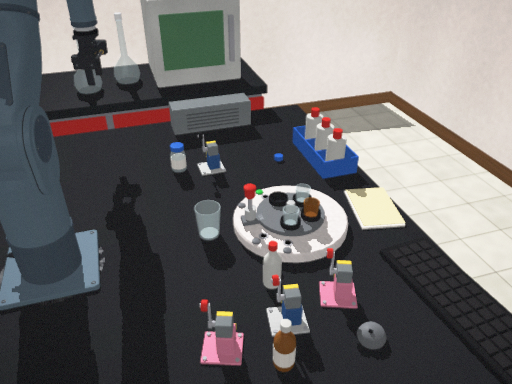

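```bash
python3 - <<'E'
from h import *
def px(c,P):
    K,t,Rm=T(c); q=Rm.T@(np.array(P)-t); return (K@[q[0]/-q[2],-q[1]/-q[2],1])[:2].round(0)
for n,P in dict(knob=(.5,-.015,.128),hub=(.615,-.019,.03),green=(.573,.117,.03),r1=(.46,-.322,.125),r2=(.31,-.338,.125),r3=(.598,-.281,.125),stop=(.465,.34,0.05)).items(): print(n,px("top",P),px("side",P))
s=cv2.imread("pics/side0.png"); t=cv2.imread("pics/top0.png")
P=px("side",(.46,-.31,.08)).astype(int)
a=s[P[1]-75:P[1]+75,max(0,P[0]-150):P[0]+150]
cv2.imwrite("pics/crop_s.png",cv2.resize(a,None,fx=2.6,fy=2.6,interpolation=cv2.INTER_CUBIC))
P=px("top",(.46,-.31,.08)).astype(int)
a=t[P[1]-75:P[1]+75,max(0,P[0]-75):P[0]+75]
cv2.imwrite("pics/crop_t.png",cv2.resize(a,None,fx=4,fy=4,interpolation=cv2.INTER_CUBIC))
E
```

```text
knob [268. 207.] [248. 192.]
hub [268. 168.] [289. 216.]
green [221. 183.] [259. 191.]
r1 [382. 221.] [275. 280.]
r2 [390. 277.] [202. 304.]
r3 [366. 170.] [329. 253.]
stop [142. 221.] [206. 155.]
```

View pics/crop_s.png

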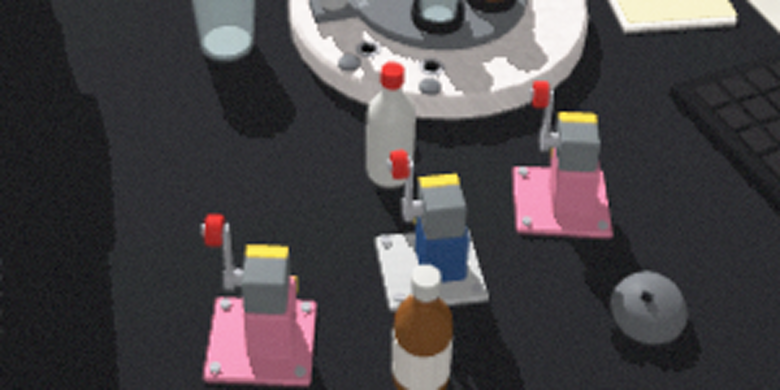

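View pics/crop_t.png

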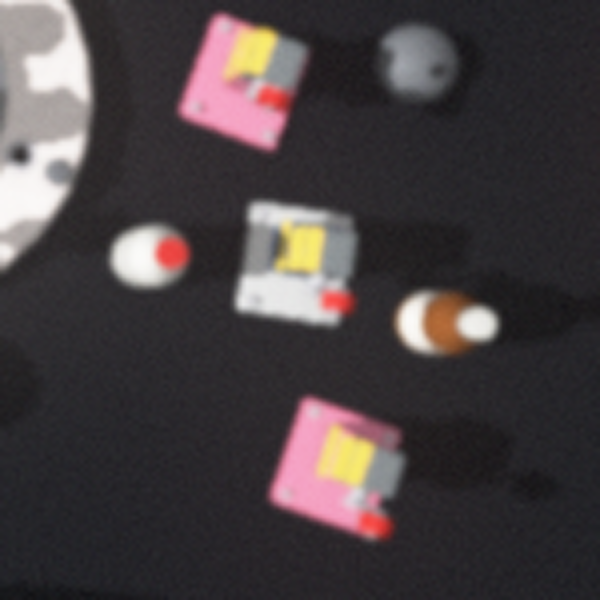

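Red-roller candidates, top-view pixels: (382,221) on a blue/grey housing with an aluminium foot plate, and (390,277) and (366,170) on pink bodies. The first fits. The crops show blue housing, silver foot, and bottles on both sides as described, with the yellow edge on the world +y side. The knob is at top (268,207) and the green marker at (221,183), which is the +1.2 rad hole (clockwise).

I'll start moving towards the knob.

```bash
cat >> h.py <<'E'
def go(target,yawdir=None):
    s=ctrl.sense(); Rm=R.from_quat(s["tcp_rot"]).as_matrix()
    d=Rm.T@(np.array(target)-s["tool_pos"])
    print("t",round(s["t"],2),"pos",s["tool_pos"].round(4),"j",np.array(s["joints"]).round(2),"units",(d/.15).round(3),"jaw dir deg",np.degrees(np.arctan2(Rm[1,1],Rm[0,1])).round(1),"tilt",Rm[:,2].round(3),"gap",round(s["finger_gap"],4),"F",s["wrist_force"].round(1))
E
python3 -m jog '[{"travel":[-0.4,-0.45,0],"yaw":0,"jaw":-1},{"travel":[-0.815,-0.903,0],"yaw":0,"jaw":-1},{"travel":[-0.815,-0.903,0],"yaw":0,"jaw":-1},{"travel":[-0.815,-0.903,0],"yaw":0,"jaw":-1},{"travel":[-0.815,-0.903,0],"yaw":0,"jaw":-1}]'
python3 -c "
from h import *
go((.5,-.0155,.239))"
```

```text
t: 1.9
tool_pos: [0.2481, 0.4645, 0.2389]
tcp_rot: [0.127, 0.992, -0.001, 0.001]
wrist_force: [0.9, 1.0, -0.5]
finger_gap: 0.0881
t 1.9 pos [0.2481 0.4645 0.2389] j [-1.19  0.33  0.02  1.86 -0.01  0.95  0.16] units [-2.431 -2.674  0.009] jaw dir deg 75.4 tilt [ 0.001 -0.002 -1.   ] gap 0.0881 F [ 0.9  1.  -0.5]
```

```bash

python3 -m jog '[{"travel":[-0.81,-0.89,0],"yaw":0,"jaw":-1},{"travel":[-0.81,-0.89,0],"yaw":0,"jaw":-1},{"travel":[-0.81,-0.89,0],"yaw":0,"jaw":-1},{"travel":[-0.81,-0.89,0],"yaw":0,"jaw":-1},{"travel":[-0.81,-0.89,0],"yaw":0,"jaw":-1},{"travel":[-0.81,-0.89,0],"yaw":0,"jaw":-1}]'
python3 -c "
from h import *
go((.5,-.0155,.239))"
python3 -m jog '[{"travel":[-0.81,-0.89,0],"yaw":0,"jaw":-1},{"travel":[-0.81,-0.89,0],"yaw":0,"jaw":-1},{"travel":[-0.81,-0.89,0],"yaw":0,"jaw":-1},{"travel":[-0.81,-0.89,0],"yaw":0,"jaw":-1},{"travel":[-0.81,-0.89,0],"yaw":0,"jaw":-1},{"travel":[-0.81,-0.89,0],"yaw":0,"jaw":-1}]'
python3 -c "
from h import *
go((.5,-.0155,.239))"
```

```text
t: 2.5
tool_pos: [0.3322, 0.3054, 0.2397]
tcp_rot: [0.127, 0.992, -0.0, 0.001]
wrist_force: [-1.0, 0.8, -0.5]
finger_gap: 0.0883
t 2.5 pos [0.3322 0.3054 0.2397] j [-0.94  0.19  0.11  2.05 -0.02  0.9   0.5 ] units [-1.623 -1.788  0.009] jaw dir deg 75.4 tilt [ 0.002 -0.001 -1.   ] gap 0.0883 F [-1.   0.8 -0.5]
t: 3.1
tool_pos: [0.4161, 0.1474, 0.24]
tcp_rot: [0.127, 0.992, -0.0, 0.001]
wrist_force: [-0.3, -0.4, 0.2]
finger_gap: 0.0881
t 3.1 pos [0.4161 0.1474 0.24  ] j [-0.66  0.17  0.25  2.07 -0.05  0.9   0.93] units [-0.814 -0.911  0.008] jaw dir deg 75.5 tilt [ 0.002 -0.    -1.   ] gap 0.0881 F [-0.3 -0.4  0.2]
```

```bash

python3 -m jog '[{"travel":[-0.81,-0.91,0],"yaw":0,"jaw":-1},{"travel":[-0.81,-0.91,0],"yaw":0,"jaw":-1},{"travel":[-0.81,-0.91,0],"yaw":0,"jaw":-1},{"travel":[-0.81,-0.91,0],"yaw":0,"jaw":-1},{"travel":[-0.81,-0.91,0],"yaw":0,"jaw":-1},{"travel":[-0.81,-0.91,0],"yaw":0,"jaw":-1},{"travel":[-0.81,-0.91,0],"yaw":0,"jaw":-1}]'
python3 - <<'E'
from h import *
go((.5,-.0155,.239))
for c in ("wrist","top","side"):
    p,d=ctrl.camera(c); cv2.imwrite(f"pics/{c}1.png",p)
    for n in ["knob","hub","marker_green"]:
        for r in ctrl.mark_of(c,n)[:2]: print(c,n,round(r["score"],2),w(c,r["position"]).round(4))
E
```

```text
t: 3.8
tool_pos: [0.4991, -0.0122, 0.24]
tcp_rot: [0.124, 0.992, 0.0, 0.0]
wrist_force: [0.2, -1.3, -0.4]
finger_gap: 0.088
t 3.8 pos [ 0.4991 -0.0122  0.24  ] j [-0.37  0.29  0.36  1.95 -0.13  0.93  1.38] units [-0.011 -0.02   0.006] jaw dir deg 75.7 tilt [ 0.001  0.001 -1.   ] gap 0.088 F [ 0.2 -1.3 -0.4]
wrist knob 0.96 [ 0.4996 -0.0138  0.1266]
wrist hub 0.97 [ 0.6115 -0.0182  0.0311]
wrist marker_green 0.86 [0.5696 0.1151 0.0301]
top knob 0.66 [ 0.4752 -0.321  -0.0012]
top hub 0.9 [ 0.6132 -0.0187  0.0294]
side knob 0.66 [ 0.5026 -0.0135  0.1258]
side knob 0.53 [ 0.6433 -0.4169 -0.    ]
side hub 0.96 [ 0.6155 -0.0214  0.0275]
side marker_green 0.44 [ 0.399   0.0108 -0.0042]
side marker_green 0.41 [0.5704 0.1176 0.0255]
```

View pics/wrist1.png

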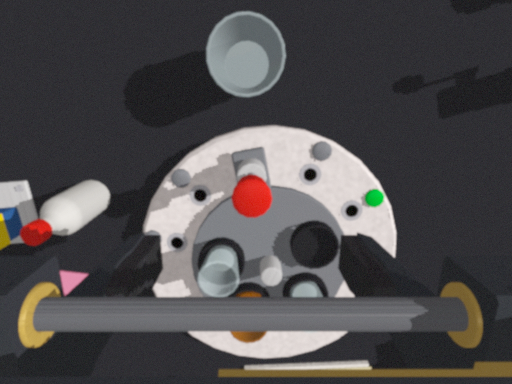

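Wrist view: knob at (251,197), green marker at (374,198), two holes clockwise from the start. Descending to grip.

```bash

python3 -m jog '[{"travel":[-0.008,-0.01,0.25],"yaw":0,"jaw":-1},{"travel":[-0.008,-0.01,0.5],"yaw":0,"jaw":-1},{"travel":[-0.008,-0.01,0.7],"yaw":0,"jaw":-1},{"travel":[-0.008,-0.01,0.87],"yaw":0,"jaw":-1},{"travel":[-0.008,-0.01,0.87],"yaw":0,"jaw":-1},{"travel":[-0.008,-0.01,0.87],"yaw":0,"jaw":-1}]'
python3 - <<'E'
from h import *
go((.5003,-.0135,.109))
p,d=ctrl.camera("side"); cv2.imwrite("pics/side2.png",cv2.resize(p[120:260,160:360],None,fx=4,fy=4))
E
```

```text
t: 5.0
tool_pos: [0.5006, -0.0173, 0.1101]
tcp_rot: [0.127, 0.992, -0.0, 0.001]
wrist_force: [0.5, -0.0, 0.8]
finger_gap: 0.0881
t 5.0 pos [ 0.5006 -0.0173  0.1101] j [-0.3   0.49  0.3   2.04 -0.24  0.64  1.48] units [0.008 0.024 0.007] jaw dir deg 75.4 tilt [ 0.001 -0.001 -1.   ] gap 0.0881 F [ 0.5 -0.   0.8]
```

View pics/side2.png

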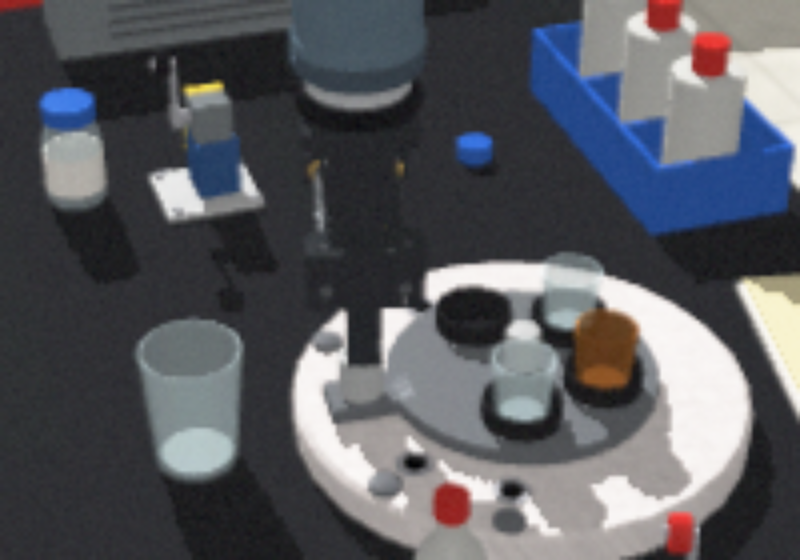

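The fingers straddle the knob, with the cups clear. Centre by 3.5 mm and close.

```bash

python3 -m jog '[{"travel":[0.005,0.024,0.008],"yaw":0,"jaw":-1},{"travel":[0.005,0.024,0.008],"yaw":0,"jaw":1},{"travel":[0.005,0.024,0.008],"yaw":0,"jaw":1},{"travel":[0.005,0.024,0.008],"yaw":0,"jaw":1},{"travel":[0.005,0.024,0.008],"yaw":0,"jaw":1},{"travel":[0.005,0.024,0.008],"yaw":0,"jaw":1},{"travel":[0.005,0.024,0.008],"yaw":0,"jaw":1}]'
python3 - <<'E'
from h import *
go((.5003,-.0135,.109))
E
```

```text
t: 5.75
tool_pos: [0.5014, -0.0136, 0.1096]
tcp_rot: [0.127, 0.992, 0.0, 0.002]
wrist_force: [-0.4, 0.1, 0.4]
finger_gap: 0.0424
t 5.75 pos [ 0.5014 -0.0136  0.1096] j [-0.3   0.5   0.3   2.04 -0.24  0.64  1.47] units [ 0.007 -0.001  0.004] jaw dir deg 75.4 tilt [ 0.003 -0.    -1.   ] gap 0.0424 F [-0.4  0.1  0.4]
```

```bash

python3 -m jog '[{"travel":[0,0,0.004],"yaw":0,"jaw":1},{"travel":[0,0,0.004],"yaw":0,"jaw":1},{"travel":[0,0,0.004],"yaw":0,"jaw":1},{"travel":[0,0,0.004],"yaw":0,"jaw":1},{"travel":[0,0,0.004],"yaw":0,"jaw":1},{"travel":[0,0,0.004],"yaw":0,"jaw":1}]'
python3 - <<'E'
from h import *
go((.5003,-.0135,.109))
E
```

```text
t: 6.35
tool_pos: [0.5014, -0.0136, 0.1089]
tcp_rot: [0.127, 0.992, 0.0, 0.002]
wrist_force: [1.9, 0.6, -1.9]
finger_gap: 0.0274
t 6.35 pos [ 0.5014 -0.0136  0.1089] j [-0.3   0.5   0.3   2.04 -0.24  0.64  1.47] units [ 0.007 -0.001 -0.001] jaw dir deg 75.4 tilt [ 0.003 -0.    -1.   ] gap 0.0274 F [ 1.9  0.6 -1.9]
```

```bash

python3 -m jog '[{"travel":[0,0,-0.03],"yaw":0,"jaw":1},{"travel":[0,0,-0.06],"yaw":0,"jaw":1},{"travel":[0,0,-0.09],"yaw":0,"jaw":1},{"travel":[0,0,-0.125],"yaw":0,"jaw":1},{"travel":[0,0,-0.125],"yaw":0,"jaw":1},{"travel":[0,0,-0.125],"yaw":0,"jaw":1}]'
python3 - <<'E'
from h import *
go((.5003,-.0135,.128))
p,d=ctrl.camera("side"); cv2.imwrite("pics/side3.png",cv2.resize(p[120:260,160:360],None,fx=4,fy=4))
s=ctrl.sense(); Rm=R.from_quat(s["tcp_rot"]).as_matrix()
k=s["tool_pos"]
for hub in ([.6125,-.0195],[.6135,-.0195],[.6145,-.0195]):
    v=k[:2]-hub; g=np.array([.5715,.1165])-hub
    print(hub,np.linalg.norm(v),np.linalg.norm(g),np.degrees(np.arctan2(v[1],v[0])-np.arctan2(g[1],g[0])))
hub=np.array([.6130,-.0193])
v=k[:2]-hub; v=v/np.linalg.norm(v)*.112; hub=k[:2]-v
for i in range(1,13):
    a=-.1*i; c,s_=np.cos(a),np.sin(a); p=hub+np.array([[c,-s_],[s_,c]])@v
    d=Rm.T@np.append(p-k[:2],0)/.15; print(i,d.round(3),p.round(4),round(.1*i/2/np.pi,4))
E
```

```text
t: 6.95
tool_pos: [0.5013, -0.0136, 0.1277]
tcp_rot: [0.127, 0.992, -0.0, 0.002]
wrist_force: [3.1, -0.4, -6.7]
finger_gap: 0.0279
t 6.95 pos [ 0.5013 -0.0136  0.1277] j [-0.31  0.46  0.31  2.03 -0.22  0.68  1.46] units [ 0.007 -0.001 -0.002] jaw dir deg 75.4 tilt [ 0.003 -0.    -1.   ] gap 0.0279 F [ 3.1 -0.4 -6.7]
[0.6125, -0.0195] 0.11130542870989273 0.14204576727238305 70.1736928767
[0.6135, -0.0195] 0.1123040249876342 0.1423376267892647 69.81543211684165
[0.6145, -0.0195] 0.11330264602626594 0.14263590010933436 69.45828745880466
1 [ 0.011  0.074 -0.   ] [ 0.5025 -0.0024] 0.0159
2 [0.015 0.148 0.   ] [0.5047 0.0085] 0.0318
3 [0.012 0.223 0.   ] [0.508  0.0192] 0.0477
4 [0.001 0.297 0.   ] [0.5124 0.0295] 0.0637
5 [-0.017  0.369  0.   ] [0.5178 0.0393] 0.0796
6 [-0.043  0.439  0.   ] [0.5241 0.0486] 0.0955
7 [-0.075  0.507  0.   ] [0.5313 0.0571] 0.1114
8 [-0.114  0.57   0.001] [0.5394 0.0649] 0.1273
9 [-0.159  0.63   0.001] [0.5482 0.0719] 0.1432
10 [-0.21   0.685  0.001] [0.5576 0.0779] 0.1592
11 [-0.265  0.734  0.001] [0.5676 0.083 ] 0.1751
12 [-0.326  0.778  0.001] [0.578 0.087] 0.191
```

View pics/side3.png

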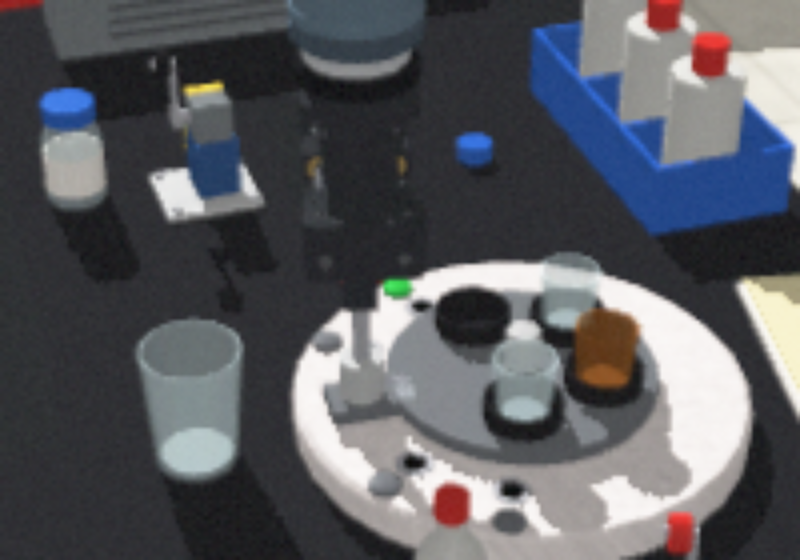

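The plunger is lifted: the downward force is about 6.7 N and the stem shows. Now the turn.

```bash

python3 -m jog '[{"travel":[0.011,0.074,0],"yaw":0.0159,"jaw":1},{"travel":[0.015,0.148,0],"yaw":0.0318,"jaw":1},{"travel":[0.012,0.223,0],"yaw":0.0477,"jaw":1},{"travel":[0.001,0.297,0],"yaw":0.0637,"jaw":1},{"travel":[-0.017,0.369,0],"yaw":0.0796,"jaw":1},{"travel":[-0.043,0.439,0],"yaw":0.0955,"jaw":1},{"travel":[-0.075,0.507,0],"yaw":0.1114,"jaw":1},{"travel":[-0.114,0.57,0],"yaw":0.1273,"jaw":1},{"travel":[-0.159,0.63,0],"yaw":0.1432,"jaw":1},{"travel":[-0.21,0.685,0],"yaw":0.1592,"jaw":1},{"travel":[-0.265,0.734,0],"yaw":0.1751,"jaw":1},{"travel":[-0.326,0.778,0],"yaw":0.191,"jaw":1},{"travel":[-0.326,0.778,0],"yaw":0.191,"jaw":1},{"travel":[-0.326,0.778,0],"yaw":0.191,"jaw":1},{"travel":[-0.326,0.778,0],"yaw":0.191,"jaw":1}]'
python3 - <<'E'
from h import *
go((.578,.087,.128))
for c in ("wrist","top","side"):
    p,d=ctrl.camera(c); cv2.imwrite(f"pics/{c}4.png",p)
    for n in ["knob","hub","marker_green"]:
        for r in ctrl.mark_of(c,n)[:2]: print(c,n,round(r["score"],2),w(c,r["position"]).round(4))
p=cv2.imread("pics/side4.png");cv2.imwrite("pics/side4c.png",cv2.resize(p[120:260,160:360],None,fx=4,fy=4))
E
```

```text
t: 8.5
tool_pos: [0.5768, 0.088, 0.1274]
tcp_rot: [0.664, 0.748, 0.001, 0.0]
wrist_force: [-0.8, 4.4, -6.3]
finger_gap: 0.0278
t 8.5 pos [0.5768 0.088  0.1274] j [-0.67  0.64  0.61  1.83 -0.49  0.82  0.31] units [-0.008  0.007 -0.004] jaw dir deg 6.8 tilt [ 0.001  0.001 -1.   ] gap 0.0278 F [-0.8  4.4 -6.3]
wrist knob 0.61 [0.5735 0.089  0.1446]
wrist hub 0.42 [0.5749 0.0889 0.147 ]
wrist marker_green 0.86 [0.569  0.1196 0.0308]
top hub 0.64 [ 0.6135 -0.019   0.0299]
top marker_green 0.42 [ 0.6337 -0.4174 -0.0012]
side knob 0.67 [0.5781 0.0836 0.1453]
side knob 0.57 [ 0.4576 -0.3234  0.1249]
side hub 0.62 [ 0.6179 -0.0207  0.0257]
side marker_green 0.65 [ 0.7108  0.3275 -0.005 ]
```

View pics/side4c.png

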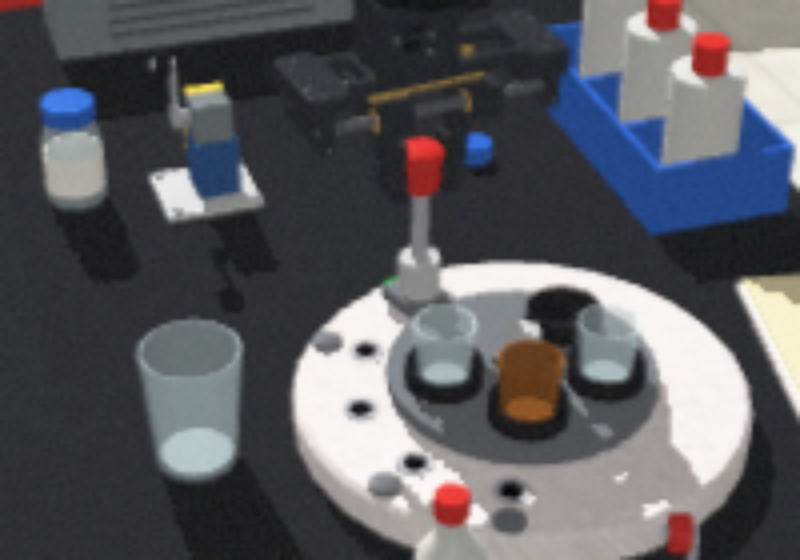

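View pics/wrist4.png

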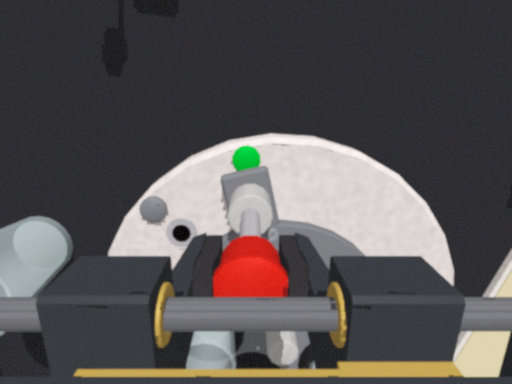

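The lug (wrist view (247,195)) points straight at the green marker (246,158). Lower slightly and release.

```bash

python3 -m jog '[{"travel":[0,0,0.015],"yaw":0,"jaw":1},{"travel":[0,0,0.03],"yaw":0,"jaw":1},{"travel":[0,0,0.03],"yaw":0,"jaw":1},{"travel":[0,0,0.03],"yaw":0,"jaw":-1},{"travel":[0,0,0.03],"yaw":0,"jaw":-1},{"travel":[0,0,0.03],"yaw":0,"jaw":-1},{"travel":[0,0,0.03],"yaw":0,"jaw":-1},{"travel":[0,0,0.03],"yaw":0,"jaw":-1},{"travel":[0,0,0.03],"yaw":0,"jaw":-1}]'
python3 - <<'E'
from h import *
go((.578,.087,.128))
for c in ("side","wrist"):
    p,d=ctrl.camera(c); cv2.imwrite(f"pics/{c}5.png",p)
    for n in ["knob","marker_green"]:
        for r in ctrl.mark_of(c,n)[:2]: print(c,n,round(r["score"],2),w(c,r["position"]).round(4))
p=cv2.imread("pics/side5.png");cv2.imwrite("pics/side5c.png",cv2.resize(p[120:260,160:360],None,fx=4,fy=4))
E
```

```text
t: 10.0
tool_pos: [0.577, 0.088, 0.1233]
tcp_rot: [0.664, 0.748, 0.001, 0.0]
wrist_force: [-1.4, -0.5, -0.3]
finger_gap: 0.0735
t 10.0 pos [0.577  0.088  0.1233] j [-0.66  0.65  0.6   1.83 -0.49  0.81  0.31] units [-0.007  0.006 -0.032] jaw dir deg 6.8 tilt [ 0.002  0.001 -1.   ] gap 0.0735 F [-1.4 -0.5 -0.3]
side knob 0.75 [0.5792 0.0872 0.1246]
side marker_green 0.35 [ 0.6385 -0.4154  0.0024]
side marker_green 0.33 [0.465  0.3403 0.0015]
wrist marker_green 0.76 [0.5703 0.1178 0.0303]
```

View pics/side5c.png

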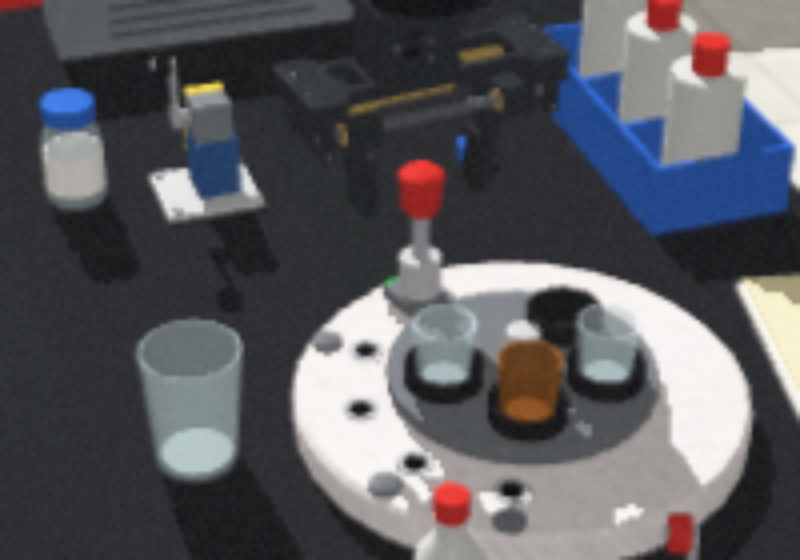

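The knob has dropped about 17 mm and the network puts it at z ≈ 0.125, so it looks home. Raise, then re-check from the wrist.

```bash

python3 -m jog '[{"travel":[0,0,-0.3],"yaw":0,"jaw":-1},{"travel":[0,0,-0.6],"yaw":0,"jaw":-1},{"travel":[0,0,-0.72],"yaw":0,"jaw":-1},{"travel":[0,0,-0.72],"yaw":0,"jaw":-1}]'
python3 - <<'E'
from h import *
go((.4565,-.354,.23))
for c in ("wrist","side","top"):
    p,d=ctrl.camera(c); cv2.imwrite(f"pics/{c}6.png",p)
    for n in ["knob","marker_green"]+(["ready_switch","ready_roller"] if c!="wrist" else []):
        for r in ctrl.mark_of(c,n)[:3]: print(c,n,round(r["score"],2),w(c,r["position"]).round(4))
E
```

```text
t: 10.7
tool_pos: [0.5786, 0.088, 0.2342]
tcp_rot: [0.664, 0.748, 0.003, 0.002]
wrist_force: [-0.8, -0.2, 0.2]
finger_gap: 0.0883
t 10.7 pos [0.5786 0.088  0.2342] j [-0.74  0.5   0.7   1.76 -0.38  1.01  0.22] units [-2.83  -1.157  0.014] jaw dir deg 6.8 tilt [ 0.007  0.003 -1.   ] gap 0.0883 F [-0.8 -0.2  0.2]
wrist knob 0.78 [0.5745 0.0875 0.1241]
wrist marker_green 0.69 [0.5617 0.119  0.0251]
side knob 0.74 [0.5776 0.0839 0.1243]
side ready_switch 0.84 [ 0.6102 -0.2876  0.003 ]
side ready_switch 0.63 [ 3.250e-01 -3.442e-01 -2.000e-04]
side ready_switch 0.31 [ 6.431e-01 -4.167e-01 -4.000e-04]
side ready_roller 0.58 [ 0.4604 -0.3221  0.1263]
side ready_roller 0.57 [ 0.598  -0.2833  0.1232]
side ready_roller 0.55 [ 0.3116 -0.3398  0.1226]
top marker_green 0.53 [ 0.6616 -0.05    0.0466]
top ready_switch 0.89 [ 0.4773 -0.3245  0.    ]
top ready_switch 0.71 [ 6.079e-01 -2.867e-01 -2.000e-04]
top ready_switch 0.6 [ 0.3264 -0.3438 -0.0013]
top ready_roller 0.57 [ 0.5963 -0.2822  0.1235]
top ready_roller 0.47 [ 0.4617 -0.3247  0.125 ]
top ready_roller 0.45 [ 0.3101 -0.3371  0.1242]
```

View pics/wrist6.png

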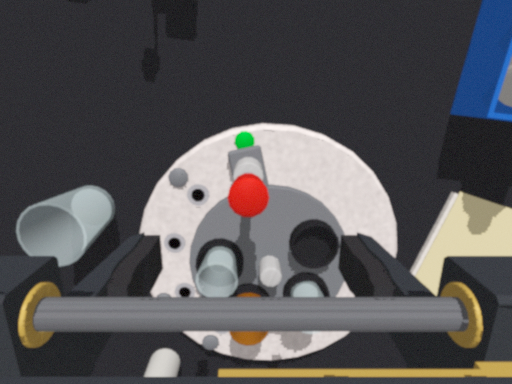

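The knob is home (z ≈ 0.124; the network gave 0.127–0.129 at the start hole) and the cups are upright. On to the ready switch with closed jaws.

```bash

python3 -m jog '[{"travel":[-0.3,-0.12,0],"yaw":0,"jaw":1},{"travel":[-0.6,-0.25,0],"yaw":0,"jaw":1},{"travel":[-0.94,-0.385,0],"yaw":0,"jaw":1},{"travel":[-0.94,-0.385,0],"yaw":0,"jaw":1},{"travel":[-0.94,-0.385,0],"yaw":0,"jaw":1}]'
python3 -m jog '[{"travel":[-0.3,-0.12,0],"yaw":0,"jaw":1},{"travel":[-0.6,-0.25,0],"yaw":0,"jaw":1},{"travel":[-0.94,-0.385,0],"yaw":0,"jaw":1},{"travel":[-0.94,-0.385,0],"yaw":0,"jaw":1},{"travel":[-0.94,-0.385,0],"yaw":0,"jaw":1}]'
python3 - <<'E'
from h import *
go((.4565,-.354,.23))
for n in ["ready_roller","ready_switch"]:
  p,d=ctrl.camera("wrist")
  for r in ctrl.mark_of("wrist",n)[:3]: print(n,round(r["score"],2),w("wrist",r["position"]).round(4))
cv2.imwrite("pics/wrist7.png",p)
E
```

```text
t: 11.85
tool_pos: [0.5357, -0.0606, 0.2311]
tcp_rot: [0.665, 0.746, 0.001, 0.0]
wrist_force: [0.4, 1.4, 0.2]
finger_gap: 0.0503
t: 12.35
tool_pos: [0.4949, -0.2072, 0.2308]
tcp_rot: [0.666, 0.746, 0.001, 0.0]
wrist_force: [-0.0, 0.1, -0.7]
finger_gap: 0.0101
t 12.35 pos [ 0.4949 -0.2072  0.2308] j [-0.27  0.43  0.76  1.88 -0.36  0.97  0.77] units [-0.943 -0.365  0.003] jaw dir deg 6.5 tilt [ 0.002  0.001 -1.   ] gap 0.0101 F [-0.   0.1 -0.7]
ready_switch 0.9 [ 0.4777 -0.3235 -0.0023]
ready_switch 0.86 [ 0.6116 -0.2843  0.0049]
ready_switch 0.84 [ 0.3244 -0.3474 -0.0004]
```

View pics/wrist7.png

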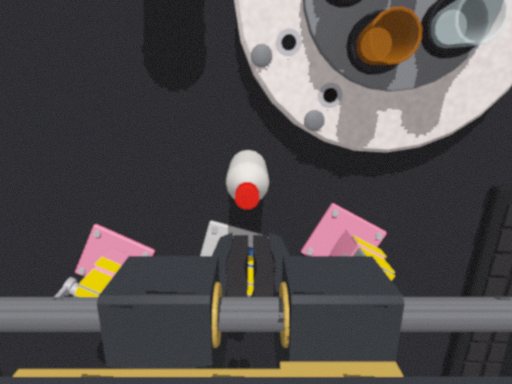

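```bash

python3 -m jog '[{"travel":[-0.3,-0.12,0],"yaw":0.01,"jaw":1},{"travel":[-0.6,-0.24,0],"yaw":0.02,"jaw":1},{"travel":[-0.95,-0.358,0],"yaw":0.035,"jaw":1},{"travel":[-0.95,-0.358,0],"yaw":0.035,"jaw":1},{"travel":[-0.95,-0.358,0],"yaw":0.035,"jaw":1},{"travel":[-0.95,-0.358,0],"yaw":0.035,"jaw":1}]'
python3 - <<'E'
from h import *
go((.4576,-.3553,.106))
p,d=ctrl.camera("wrist")
for n in ["ready_roller","ready_switch","amber_bottle"]:
  for r in ctrl.mark_of("wrist",n)[:3]: print(n,round(r["score"],2),w("wrist",r["position"]).round(4))
cv2.imwrite("pics/wrist8.png",p)
E
```

```text
t: 13.15
tool_pos: [0.4605, -0.3502, 0.2297]
tcp_rot: [0.741, 0.672, 0.002, -0.001]
wrist_force: [0.0, 0.7, 0.2]
finger_gap: 0.0004
t 13.15 pos [ 0.4605 -0.3502  0.2297] j [ 0.    0.53  0.8   1.78 -0.44  1.02  0.87] units [-0.039 -0.017  0.824] jaw dir deg -5.6 tilt [ 0.002  0.004 -1.   ] gap 0.0004 F [0.  0.7 0.2]
ready_roller 0.95 [ 0.3107 -0.3402  0.1268]
ready_roller 0.66 [ 0.595  -0.2796  0.1258]
ready_roller 0.63 [ 0.4579 -0.3201  0.1262]
ready_switch 0.93 [ 0.6127 -0.2821  0.004 ]
ready_switch 0.88 [ 0.4735 -0.3255  0.0006]
ready_switch 0.84 [ 3.239e-01 -3.486e-01  3.000e-04]
amber_bottle 0.81 [ 0.4441 -0.4167  0.0037]
amber_bottle 0.33 [ 0.46   -0.3225  0.1265]
amber_bottle 0.21 [ 0.6309 -0.4185 -0.0015]
```

View pics/wrist8.png

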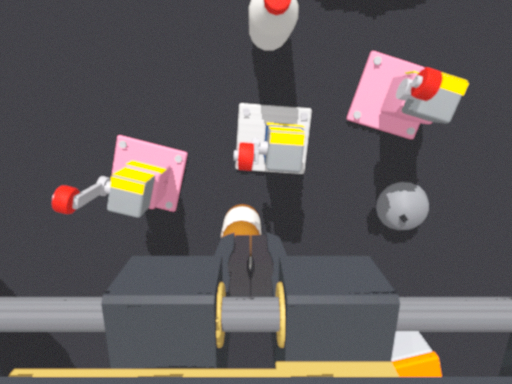

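Wrist view: the ready switch (yellow/grey top at (285,145), silver foot) has its red roller at (245,155), between two pinks. The fingers are on its striped-opposite side, clear of the amber bottle. Descend.

```bash

python3 -m jog '[{"travel":[-0.035,-0.017,0.0],"yaw":0,"jaw":1},{"travel":[-0.035,-0.017,0.25],"yaw":0,"jaw":1},{"travel":[-0.035,-0.017,0.5],"yaw":0,"jaw":1},{"travel":[-0.035,-0.017,0.7],"yaw":0,"jaw":1},{"travel":[-0.035,-0.017,0.82],"yaw":0,"jaw":1},{"travel":[-0.035,-0.017,0.82],"yaw":0,"jaw":1},{"travel":[-0.035,-0.017,0.82],"yaw":0,"jaw":1},{"travel":[-0.035,-0.017,0.82],"yaw":0,"jaw":1}]'
python3 - <<'E'
from h import *
go((.4576,-.3553,.106))
p,d=ctrl.camera("side")
for n in ["ready_roller"]:
  for r in ctrl.mark_of("side",n)[:3]: print(n,round(r["score"],2),w("side",r["position"]).round(4))
cv2.imwrite("pics/side9.png",cv2.resize(p[200:380,180:400],None,fx=3.3,fy=3.3))
E
```

```text
t: 14.15
tool_pos: [0.4581, -0.3561, 0.1084]
tcp_rot: [0.741, 0.672, 0.002, 0.001]
wrist_force: [0.0, 0.2, 0.6]
finger_gap: 0.0001
t 14.15 pos [ 0.4581 -0.3561  0.1084] j [ 0.1   0.69  0.67  1.85 -0.59  0.81  0.99] units [ 0.005 -0.004  0.016] jaw dir deg -5.6 tilt [ 0.004  0.002 -1.   ] gap 0.0001 F [0.  0.2 0.6]
ready_roller 0.7 [ 0.3105 -0.3454  0.1262]
```

View pics/side9.png

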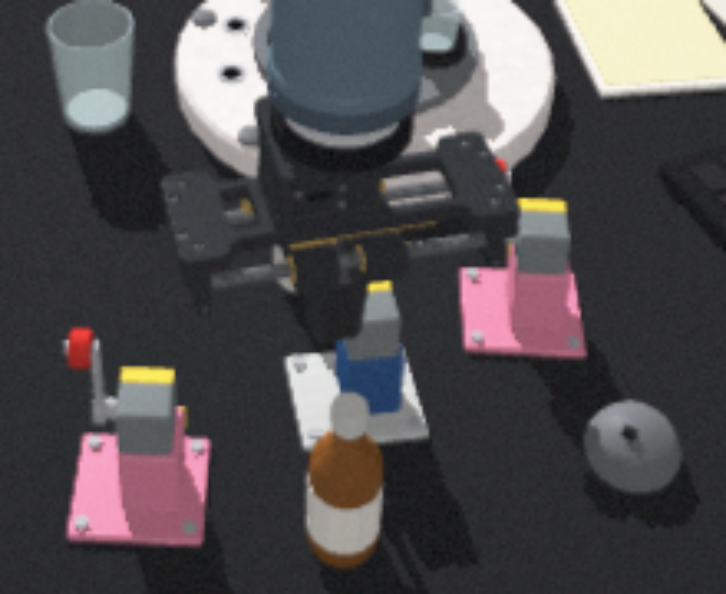

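```bash

python3 -m jog '[{"travel":[0.04,0,0.01],"yaw":0,"jaw":1},{"travel":[0.08,0,0.01],"yaw":0,"jaw":1},{"travel":[0.12,0,0.01],"yaw":0,"jaw":1},{"travel":[0.16,0,0.01],"yaw":0,"jaw":1},{"travel":[0.2,0,0.01],"yaw":0,"jaw":1},{"travel":[0.24,0,0.01],"yaw":0,"jaw":1},{"travel":[0.24,0,0.01],"yaw":0,"jaw":1},{"travel":[0.24,0,0.01],"yaw":0,"jaw":1}]'
python3 - <<'E'
from h import *
go((.4576,-.313,.106))
for c in ("wrist","top"):
  p,d=ctrl.camera(c)
  for r in ctrl.mark_of(c,"ready_roller")[:4]: print(c,round(r["score"],2),w(c,r["position"]).round(4))
  cv2.imwrite(f"pics/{c}10.png",p)
E
```

```text
t: 15.05
tool_pos: [0.4624, -0.3206, 0.1072]
tcp_rot: [0.741, 0.672, 0.002, 0.002]
wrist_force: [2.2, -4.5, -0.4]
finger_gap: 0.0003
t 15.05 pos [ 0.4624 -0.3206  0.1072] j [ 0.04  0.67  0.67  1.9  -0.59  0.78  0.94] units [ 0.048 -0.037  0.008] jaw dir deg -5.6 tilt [ 0.005  0.    -1.   ] gap 0.0003 F [ 2.2 -4.5 -0.4]
wrist 0.9 [ 0.4648 -0.2989  0.1213]
top 0.54 [ 0.6032 -0.2817  0.1243]
top 0.46 [ 0.4657 -0.2989  0.1197]
```

View pics/wrist10.png

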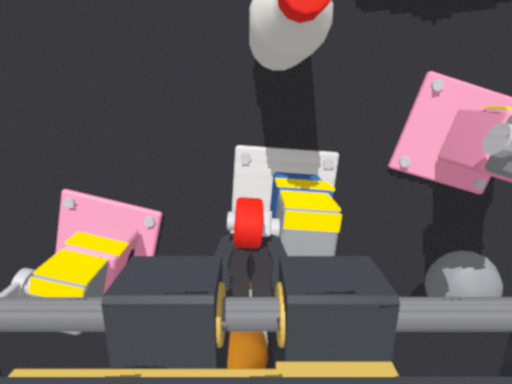

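The roller is pushed over about 23 mm (≈ 0.49 rad). Go 7 mm further to ≈ 0.64 rad and hold.

```bash

python3 -m jog '[{"travel":[0.02,0,0],"yaw":0,"jaw":1},{"travel":[0.045,0,0],"yaw":0,"jaw":1},{"travel":[0.045,0,0],"yaw":0,"jaw":1},{"travel":[0.045,0,0],"yaw":0,"jaw":1},{"travel":[0.045,0,0],"yaw":0,"jaw":1}]'
python3 - <<'E'
from h import *
go((.4576,-.356,.106))
for c in ("wrist","top"):
  p,d=ctrl.camera(c)
  for r in ctrl.mark_of(c,"ready_roller")[:4]: print(c,round(r["score"],2),w(c,r["position"]).round(4))
  cv2.imwrite(f"pics/{c}11.png",p)
E
```

```text
t: 15.75
tool_pos: [0.4633, -0.3155, 0.1075]
tcp_rot: [0.741, 0.671, 0.002, 0.003]
wrist_force: [1.1, -5.0, -2.5]
finger_gap: 0.0006
t 15.75 pos [ 0.4633 -0.3155  0.1075] j [ 0.02  0.66  0.68  1.91 -0.59  0.77  0.93] units [-0.273 -0.011  0.011] jaw dir deg -5.7 tilt [ 0.006 -0.002 -1.   ] gap 0.0006 F [ 1.1 -5.  -2.5]
wrist 0.63 [ 0.4656 -0.2931  0.1175]
top 0.6 [ 0.5991 -0.2818  0.1211]
top 0.48 [ 0.4658 -0.2945  0.1173]
```

Roller now at y ≈ −0.294, z ≈ 0.117, so the angle is about 0.55–0.6 rad and the switch has tripped. Back off, then raise.

```bash

python3 -m jog '[{"travel":[-0.05,0,0],"yaw":0,"jaw":1},{"travel":[-0.1,0,0],"yaw":0,"jaw":1},{"travel":[-0.15,0,0],"yaw":0,"jaw":1},{"travel":[-0.2,0,0],"yaw":0,"jaw":1},{"travel":[-0.27,0,0],"yaw":0,"jaw":1},{"travel":[-0.27,0,0],"yaw":0,"jaw":1},{"travel":[-0.27,0,0],"yaw":0,"jaw":1},{"travel":[-0.27,0,-0.2],"yaw":0,"jaw":1},{"travel":[-0.27,0,-0.5],"yaw":0,"jaw":1},{"travel":[-0.27,0,-0.9],"yaw":0,"jaw":1},{"travel":[-0.27,0,-0.9],"yaw":0,"jaw":1},{"travel":[-0.27,0,-0.9],"yaw":0,"jaw":1}]'
python3 - <<'E'
from h import *
go((.4576,-.356,.25))
for c in ("wrist","side","top"):
  p,d=ctrl.camera(c)
  for n in ["ready_roller","knob","marker_green","amber_bottle","white_bottle"]:
    for r in ctrl.mark_of(c,n)[:3]: print(c,n,round(r["score"],2),w(c,r["position"]).round(4))
  cv2.imwrite(f"pics/{c}12.png",p)
E
```

```text
t: 17.15
tool_pos: [0.4595, -0.3556, 0.2442]
tcp_rot: [0.741, 0.672, 0.003, 0.004]
wrist_force: [0.3, -0.0, -0.3]
finger_gap: 0.0001
t 17.15 pos [ 0.4595 -0.3556  0.2442] j [-0.    0.51  0.81  1.76 -0.43  1.04  0.87] units [-0.004 -0.012 -0.039] jaw dir deg -5.6 tilt [ 0.01  -0.003 -1.   ] gap 0.0001 F [ 0.3 -0.  -0.3]
wrist ready_roller 0.86 [ 0.3087 -0.3418  0.1242]
wrist ready_roller 0.6 [ 0.5912 -0.2778  0.122 ]
wrist ready_roller 0.56 [ 0.4574 -0.3182  0.1233]
wrist amber_bottle 0.8 [ 0.443  -0.4143 -0.0016]
side ready_roller 0.53 [ 0.5986 -0.2794  0.1223]
side ready_roller 0.52 [ 0.3142 -0.3417  0.1236]
side ready_roller 0.51 [ 0.4629 -0.3227  0.1242]
side amber_bottle 0.87 [ 0.4461 -0.417  -0.0031]
side amber_bottle 0.53 [ 0.4748 -0.3215 -0.0017]
side white_bottle 0.65 [ 0.495  -0.2077 -0.0045]
side white_bottle 0.29 [ 0.6151 -0.0173  0.0261]
top ready_roller 0.53 [ 0.6003 -0.2809  0.1252]
top ready_roller 0.48 [ 0.3108 -0.3382  0.126 ]
top ready_roller 0.44 [ 0.4589 -0.3228  0.1257]
top knob 0.62 [0.5756 0.086  0.1283]
top knob 0.28 [ 0.4898 -0.2124 -0.0014]
top marker_green 0.57 [0.5706 0.1189 0.033 ]
top amber_bottle 0.68 [ 0.4454 -0.4231  0.0021]
top white_bottle 0.75 [ 0.4893 -0.2134 -0.0023]
```

View pics/wrist12.png

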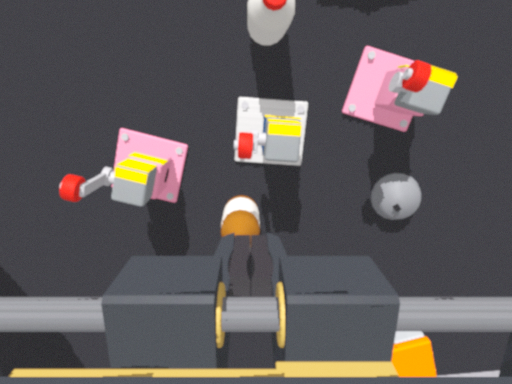

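View pics/side12.png

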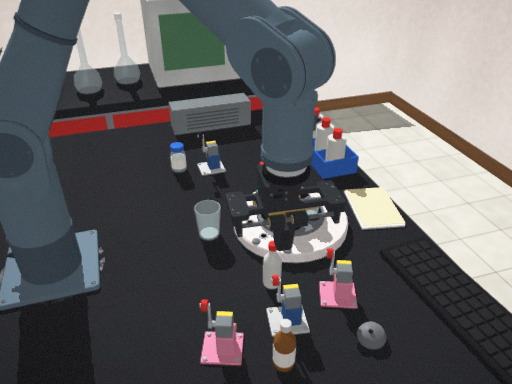

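View pics/top12.png

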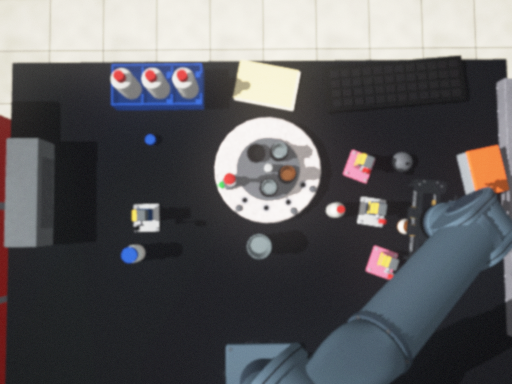

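All the pictures agree. The red knob is at the green marker (top view (230,180)/(221,184)), z ≈ 0.128, home. The roller is back upright (wrist view (245,145)), the bottles and cups are standing, and the robot is clear of everything. Handing in.

```bash
python3 -c "
from h import *
print(ctrl.job_done()); s=ctrl.sense(); print(s['t'],s['wrist_force'])"
```

```text
the job is handed in; nothing more can be done
None
the job is handed in; nothing more can be done
```

The job is done and handed in at about 18 s on the robot's clock; handing in reports no verdict. I lifted the plunger about 19 mm, turned the carousel 1.2 rad clockwise to the green-marker hole and released it there. I then pushed the red-roller arm of the blue/grey switch towards its yellow-striped side and let it spring back.

**What the last checks showed:**
- **Plunger:** the knob is about 33 mm from the marker by the last top view, against a limit of 35 mm. The holes are 29 mm inside the marker, so the rest should be measuring error. Its height read 0.124–0.128 m, against 0.128 m when home. The wrist and side estimates were at the low end, within the networks' error of about 4 mm.
- **Red-roller arm:** it reached about 0.55–0.6 rad, worked out from the roller's position rather than read directly. The roller is now back at its starting position, about 0.124 m high.
- **Everything else:** both bottles measured where they were. The cups, black-roller switch, jar, beaker, cap and mouse looked unmoved in the last pictures. The wrist force was about 0 with the gripper raised clear.
- **Check that disagreed:** the networks gave a few false hits in other places, such as "knob" on other objects. I discarded these against the pictures.

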